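Lock the press platen with its two captive bolts

ROBOT

A 6-joint arm with a two-finger parallel gripper is mounted at the origin on a cart in front of the work surface, level with it; the furniture and walls round the work are solid. World frame = base frame: x ahead of the robot, y to its left, z up, the work surface at z = 0. Lengths are in m, angles in degrees, forces in N, time in s.
With the tool pointing down it reaches from about 0.35 to 0.875 m from the base axis. Payload 4.2 kg.
Tool frame: the origin (TCP) lies midway between the tips of the shut fingers; the grasp point (between the pads) lies 19 mm behind it; z points along the fingers, y is the line along which they close (so a half turn about z gives the same grasp; the last joint's range is limited). The gripper opens to 87 mm and grips with 3 to 60 N. Pads are 19 mm wide; open, the fingers measure 117 mm over their backs; the gripper's body (75 mm by 190 mm) begins 51 mm behind the grasp point.
Start: joints at [89.358, 22.042, 0.453, 0, -68.411, -14.817], TCP at [0.167, 0.602, 0.223] pointing down, gripper open.
Joint ranges: [-179.83, 179.83], [-69.29, 118.12], [-61.27, 80.66], [-181.25, 117.63], [-171.15, -9.14], [-177.46, 177.46]. Speed limits (degrees/s): [159.86, 159.86, 180, 180, 180, 180].

INTERFACE

Orientations are given as a 3x3 rotation matrix whose columns are the frame's x, y, z axes.
In Python, from station import sense, capture, camera_params, finish_job gives the robot as it stands.
- The arm moves only by the tool drive_tool, never from a script. Its argument "rows" is a list of rows, each an object of numbers: "tx", "ty", "tz": the shift along the tool's x, y, z in cm; "ax", "ay", "az": the turn, a rotation vector about the tool's x, y, z in rad; "claw": the finger opening in cm, from 0 to 8.7. In form: [{"tx": .., "ty": .., "tz": .., "ax": .., "ay": .., "az": .., "claw": ..}, ...]. A call has 1 to 10 rows; each row shifts and turns the commanded pose from where the row before left it, along the tool's axes as they then stand; what a row does not reach is not made up. A row lasts 1/12 s, in which the tool goes at most 41.7 mm and 7.16 degrees, less where a joint would pass 70% of its speed; a pose out of reach is approached as far as the arm can. A call with a gripper value outside its range is refused whole. The fingers move at their own pace and stop on an object; the grip force is fixed at half the most. Time passes only in rows, so rows that do not move let the fingers close. It gives the time, the measured TCP pose, the force, the opening and the grip force at its end, in the units of the state.
- sense(): the state, without advancing time (a new reading comes with each control period).
- capture(name): name is "scene" or "top" or "wrist"; returns (picture, depth): 400x640x3 uint8, red, green, blue; 400x640 float32, m along the optical axis (not along the pixel's ray), 0 where there is no reading.
- camera_params(name): a dict with "intrinsics" (3x3 intrinsics, pixels), "k1" (the pictures are not rectified: a ray, as slopes to the right and down, at radius r is drawn at 1 + k1 r^2 times it, then the intrinsics apply), "R" (3x3) and "t" (3): a world point X has camera coordinates R X + t; the wrist camera has in their place "tool_from_camera" (4x4, takes a point from camera to tool coordinates, whose origin is the TCP and whose axes are the flange's). Camera axes: x right, y down, z forward; pixel columns grow to the right and rows downward; lengths in m; the calibration is good to about 2 mm. A picture is of the moment at which its call begins: read the wrist's pose just before it. camera_params takes no time and is no camera call.
- finish_job(): hands the job in; it is judged then, once.
The state is a dict: "time_s": time; "joints": joint angles; "joint_velocities": joint speeds; "effort": joint torques, N m; "tcp_pos": TCP position; "ee_rot": TCP orientation; "wrist_force": force on the tool from outside, world axes, zero at the start; "moment": the same for the moment, N m; "gripper_width": opening from 0.0 (shut) to 1.0 (fully open); "gripper_force": force on a finger pad.
Only numpy, scipy, OpenCV 4.12 (cv2) and the standard library are available. Lean on these libraries where they do the work, as an engineer would, in place of code of your own. Each camera call takes 0.05 s, during which the arm holds its last target. There are 200 camera calls.

TASK

Lock the clamp bar of the small press platen with its two captive quarter-turn bolts: first turn the long-winged bolt clockwise (seen from above) fully home to its stop, then the short-winged one likewise, so that both wings lie in line with the clamp bar. Leave the round levelling knob beside them as it is set, and let go of everything.

Things in the scene. Friction and masses are not known exactly. Their poses are not given: they have to be found in the camera images.
- platen_mount: The fixed platen mount, origin on the table under its clamp bar's middle. The bar: aluminium, 270 mm along y, 56 mm wide, top 32 mm above the table; a dark platen pad before it (-x). The bolts and the round knob stand at y = -95, 0, +95 mm on it, in any order. A fixed cardboard box 170 mm high stands to its left (world x 0.42 to 0.84, y 0.12 to 0.36 m): cross above it.
- long_bolt (a joint): Angle of the long-winged bolt (rad); grows clockwise seen from above. 0: wing straight across the clamp bar; 1.571: fully home on its end stop, wing in line with the bar, its small lug against the stop pin. Starts between 0.25 and 0.6, so 1.0 to 1.3 rad (one grasp) remain. Stays where it is left; about 0.1 N m of friction.
- long_bolt_grip (a point): Grip point on the long-winged bolt's vertical axis. The wing is an upright black bar 60 mm long (along this point's x), 12 mm thick (y), 28 mm high, on a thin shank over a round steel seat; grip it from above across its thickness. Wing top 13 mm above this point, underside 15 mm below; stop pin's top 22 mm below, clamp bar's top 31 mm below.
- short_bolt (a joint): Angle of the bolt with the short wing; same meaning, range, start and friction as long_bolt.
- short_bolt_grip (a point): Grip point of the short-winged bolt: as for the long one, but the wing is only 36 mm long (12 mm thick, 28 mm high, along the point's x axis). It stands at another of the three places.
- level_dial (a joint): Angle of the round levelling knob, in rad, 0 at the start; it turns easily and must be left as it is.
- dial_top (a point): Centre of the top face of the round levelling knob: a ribbed black disc 38 mm across and 27 mm high with a white line on top, at the remaining one of the three places; its top is 30 mm above the clamp bar.

How it is judged (in metres and radians):
On the way, in this order (a step that is already met when the one before it is completed fails the run):
1. the long-winged bolt is turned home (value of joint long_bolt above 1.396 rad), for 0.2 s.
2. then the short-winged bolt is turned home (value of joint short_bolt above 1.396 rad), for 0.2 s.
At the end, for the whole second after the job is handed in: Both bolts stand within 10 degrees of their end stops (wings in line with the clamp bar), and the round levelling knob is within 15 degrees of where it was (value of joint each of long_bolt, short_bolt above 1.396 rad and value of joint level_dial between -0.26 and 0.26 rad); the robot touches nothing.
It fails at once if the round levelling knob is turned by more than 15 degrees (value of joint level_dial above 0.26 rad or value of joint level_dial below -0.26 rad).
It also fails if it takes over 50 s, if anything falls off the work surface, if the arm or the gripper's body presses on something with over 40 N, if the wrist force passes 120 N, or if a joint passes its speed limit or range.

## Working session

There is one attempt and no reset: what is moved stays moved. The work goes in short steps, Python scripts to look and compute and a tool call to move; the robot and the scene stay as the last step left them, time stands still between calls to the robot, and variables do not carry over. Pictures are saved under pics/ and viewed, at most 10 in all, crops included, and the job is handed in when it is done.

Besides the shell and the picture viewer there is one more tool, called after ">>>" in YAML: its name, and indented under it one key for each argument. drive_tool: Moves the arm, as the interface text tells. Its arguments: {"type":"object","properties":{"rows":{"type":"array"}},"required":["rows"]}

```bash
mkdir -p pics; cat > h.py <<'E'
import numpy as np, cv2
from station import sense, capture, camera_params, finish_job
E
python3 - <<'E'
from h import *
s=sense(); print(s['time_s'],s['tcp_pos'],np.round(s['ee_rot'],3).tolist())
for n in("top","scene"):
    p,d=capture(n); cv2.imwrite(f'pics/{n}.png',p[:,:,::-1]); np.save(f'{n}.npy',d)
    c=camera_params(n); print(n,{k:np.round(v,4).tolist() for k,v in c.items()})
print(camera_params("wrist"))
E
```

```text
0.0 [0.16638925 0.6018096  0.2214587 ] [[0.964, -0.267, -0.001], [-0.267, -0.964, -0.002], [0.0, 0.002, -1.0]]
top {'intrinsics': [[463.3266, 0.0, 319.6237], [0.0, 463.3266, 199.4772], [0.0, 0.0, 1.0]], 'k1': -0.102, 'R': [[0.0017, -0.9999, -0.0138], [-0.9984, -0.0009, -0.057], [0.057, 0.0139, -0.9983]], 't': [-0.1393, 0.5818, 0.8923]}
scene {'intrinsics': [[417.9073, 0.0, 309.2491], [0.0, 417.9073, 198.8094], [0.0, 0.0, 1.0]], 'k1': -0.0927, 'R': [[0.5644, -0.8255, -0.0023], [-0.4766, -0.3236, -0.8174], [0.674, 0.4624, -0.5761]], 't': [-0.4543, 0.3021, 0.5827]}
{'intrinsics': array([[307.58719033,   0.        , 313.23817531],
       [  0.        , 307.58719033, 204.39690854],
       [  0.        ,   0.        ,   1.        ]]), 'k1': -0.014491392826248452, 'tool_from_camera': array([[ 1.60562235e-04, -9.67289717e-01, -2.53674156e-01,
         6.80306639e-02],
       [ 9.99999097e-01,  4.93759550e-04, -1.24981768e-03,
        -1.47623407e-03],
       [ 1.33418983e-03, -2.53673726e-01,  9.67288923e-01,
        -1.61889445e-01],
       [ 0.00000000e+00,  0.00000000e+00,  0.00000000e+00,
         1.00000000e+00]])}
```

View pics/top.png

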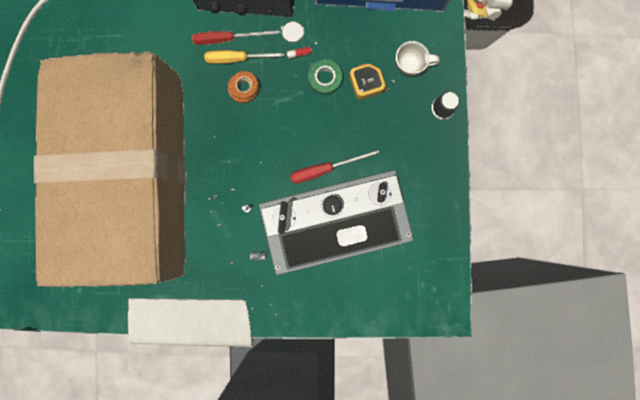

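The top view shows the long bolt at about (285,216), the knob at (333,205) and the short bolt at (382,191), with the bar tilted. I'll enlarge that part.

```bash
python3 - <<'E'
from h import *
p=cv2.imread('pics/top.png')[165:280,250:420]
cv2.imwrite('pics/topc.png',cv2.resize(p,None,fx=4.5,fy=4.5,interpolation=cv2.INTER_CUBIC))
c=camera_params('top')
def px2w(u,v,z):
    K=c['intrinsics']; 
    r=cv2.undistortPoints(np.array([[[u,v]]],float),K,np.array([c['k1'],0,0,0.]))[0,0]
    d=c['R'].T@np.r_[r,1]; o=-c['R'].T@c['t']; return o+d*(z-o[2])/d[2]
D=np.load('top.npy')
for u,v,z in((285,216,.076),(333,205,.062),(382,191,.076)): print(px2w(u,v,z),D[v,u])
E
```

```text
[ 0.54822225 -0.07610699  0.076     ] 0.8492592
[ 0.56909032 -0.16403984  0.062     ] 0.860305
[ 0.59419802 -0.25356198  0.076     ] 0.8444677
```

View pics/topc.png

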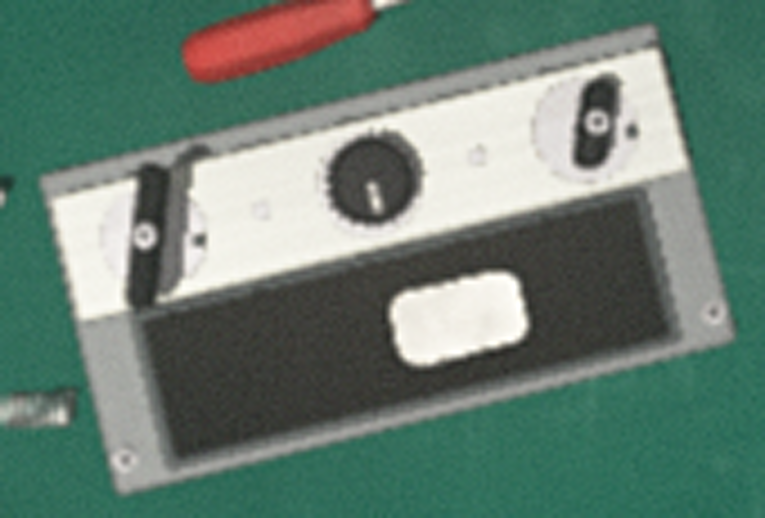

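```bash
cat >> h.py <<'E'
def ray(c,u,v):
    return np.r_[cv2.undistortPoints(np.array([[[u,v]]],float),c['intrinsics'],np.array([c['k1'],0,0,0.]))[0,0],1]
def px2w(c,u,v,z):
    d=c['R'].T@ray(c,u,v); o=-c['R'].T@c['t']; return o+d*(z-o[2])/d[2]
E
python3 - <<'E'
from h import *
c=camera_params('top')
q=lambda x,y,z=.076: px2w(c,250+(x+.5)/4.5-.5,165+(y+.5)/4.5-.5,z)
yaw=lambda a,b: np.degrees(np.arctan2(*(a-b)[1::-1]))
L,S,Kn=q(145,236),q(597,121),q(373,180,.062)
print(L,S,Kn,'bar',yaw(L,S), np.linalg.norm(L-S),(L+S)/2-Kn)
print('wl',yaw(q(152,165),q(140,305)),'ws',yaw(q(605,75),q(587,168)))
s=sense();print(s['joints'])
E
```

```text
[ 0.54628062 -0.07031334  0.076     ] [ 0.59328068 -0.25406566  0.076     ] [ 0.56981244 -0.16311107  0.062     ] bar 104.34747523846168 0.1896679156308438 [-3.17933683e-05  9.21564703e-04  1.40000000e-02]
wl -4.584896428522625 ws -11.297670441980385
[ 8.93579342e+01  2.20856662e+01  3.88557792e-01 -2.39175932e-02
 -6.84096740e+01 -1.48179505e+01]
```

>>> drive_tool:
  rows:
    - {"tz":-3,"az":-0.1}
    - {"tz":-3,"az":-0.1}

```text
invalid input at $.rows[0]: expected keys tx, ty, tz, ax, ay, az, claw
```

```bash
python3 - <<'E'
from h import *
s=sense();print(s['time_s'],s['joints'],s['tcp_pos'],np.round(s['ee_rot'],3).tolist())
E
```

```text
0.1 [ 8.93579342e+01  2.20856662e+01  3.88557792e-01 -2.39175932e-02
 -6.84096740e+01 -1.48179505e+01] [0.16643623 0.60189104 0.22158635] [[0.964, -0.267, -0.0], [-0.267, -0.964, -0.002], [0.0, 0.002, -1.0]]
```

>>> drive_tool:
  rows:
    - {"tx":0,"ty":0,"tz":-3,"ax":0,"ay":0,"az":0,"claw":8.7}
    - {"tx":0,"ty":0,"tz":-3,"ax":0,"ay":0,"az":0,"claw":8.7}
    - {"tx":2,"ty":2,"tz":0,"ax":0,"ay":0,"az":0,"claw":8.7}
    - {"tx":2.7,"ty":2.7,"tz":0,"ax":0,"ay":0,"az":0,"claw":8.7}
    - {"tx":2.7,"ty":2.7,"tz":0,"ax":0,"ay":0,"az":0,"claw":8.7}
    - {"tx":2.7,"ty":2.7,"tz":0,"ax":0,"ay":0,"az":0,"claw":8.7}
    - {"tx":2.7,"ty":2.7,"tz":0,"ax":0,"ay":0,"az":0,"claw":8.7}
    - {"tx":2.7,"ty":2.7,"tz":0,"ax":0,"ay":0,"az":0,"claw":8.7}
    - {"tx":2.7,"ty":2.7,"tz":0,"ax":0,"ay":0,"az":0,"claw":8.7}
    - {"tx":2.7,"ty":2.7,"tz":0,"ax":0,"ay":0,"az":0,"claw":8.7}

```text
time_s: 0.93
tcp_pos: [0.3126, 0.3432, 0.2823]
ee_rot: [[0.964, -0.266, -0.0], [-0.266, -0.964, -0.0], [-0.0, 0.001, -1.0]]
wrist_force: [0.0, 1.1, 0.2]
gripper_width: 1.0
gripper_force: 0.0
```

>>> drive_tool:
  rows:
    - {"tx":2.7,"ty":2.7,"tz":0,"ax":0,"ay":0,"az":0,"claw":8.7}
    - {"tx":2.7,"ty":2.7,"tz":0,"ax":0,"ay":0,"az":0,"claw":8.7}
    - {"tx":2.7,"ty":2.7,"tz":0,"ax":0,"ay":0,"az":0,"claw":8.7}
    - {"tx":2.7,"ty":2.7,"tz":0,"ax":0,"ay":0,"az":0,"claw":8.7}
    - {"tx":2.7,"ty":2.7,"tz":0,"ax":0,"ay":0,"az":0,"claw":8.7}
    - {"tx":2.7,"ty":2.7,"tz":0,"ax":0,"ay":0,"az":0,"claw":8.7}
    - {"tx":2.7,"ty":2.7,"tz":0,"ax":0,"ay":0,"az":0,"claw":8.7}
    - {"tx":2.7,"ty":2.7,"tz":0,"ax":0,"ay":0,"az":0,"claw":8.7}
    - {"tx":2,"ty":2,"tz":0,"ax":0,"ay":0,"az":0,"claw":6}
    - {"tx":0,"ty":0,"tz":0,"ax":0,"ay":0,"az":0,"claw":4}

```text
time_s: 1.77
tcp_pos: [0.4781, 0.0513, 0.2818]
ee_rot: [[0.962, -0.272, -0.001], [-0.272, -0.962, -0.001], [-0.001, 0.002, -1.0]]
wrist_force: [-0.6, -0.1, -0.1]
gripper_width: 0.917
gripper_force: 0.0
```

```bash
python3 - <<'E'
from h import *
s=sense();print(s['time_s'],s['joints'],s['tcp_pos'],np.round(s['ee_rot'],3).tolist())
E
```

```text
1.7667 [ 2.55589571e+01  5.51052616e+00 -1.31175079e+01  4.14771756e-02
 -7.14690378e+01  4.86464505e+01] [0.47812648 0.05129172 0.28180487] [[0.962, -0.272, -0.001], [-0.272, -0.962, -0.001], [-0.001, 0.002, -1.0]]
```

>>> drive_tool:
  rows:
    - {"tx":2.5,"ty":2.5,"tz":0,"ax":0,"ay":0,"az":0,"claw":4}
    - {"tx":2.5,"ty":2.5,"tz":0,"ax":0,"ay":0,"az":0,"claw":4}
    - {"tx":2.5,"ty":2.5,"tz":0,"ax":0,"ay":0,"az":0,"claw":4}
    - {"tx":2.35,"ty":2.35,"tz":0,"ax":0,"ay":0,"az":0,"claw":4}
    - {"tx":0,"ty":0,"tz":2.5,"ax":0,"ay":0,"az":-0.1,"claw":4}
    - {"tx":0,"ty":0,"tz":3,"ax":0,"ay":0,"az":-0.095,"claw":4}
    - {"tx":0,"ty":0,"tz":3,"ax":0,"ay":0,"az":0,"claw":4}
    - {"tx":0,"ty":0,"tz":1.5,"ax":0,"ay":0,"az":0,"claw":4}
    - {"tx":0,"ty":0,"tz":0,"ax":0,"ay":0,"az":0,"claw":4}
    - {"tx":0,"ty":0,"tz":0,"ax":0,"ay":0,"az":0,"claw":4}

```text
time_s: 2.6
tcp_pos: [0.5453, -0.0662, 0.1821]
ee_rot: [[0.997, -0.074, -0.002], [-0.074, -0.997, -0.001], [-0.002, 0.001, -1.0]]
wrist_force: [-0.7, 0.6, 0.4]
gripper_width: 0.463
gripper_force: 0.0
```

```bash
python3 - <<'E'
from h import *
s=sense();p,d=capture('wrist'); np.savez('w1.npz',p=s['tcp_pos'],R=s['ee_rot'],d=d); cv2.imwrite('pics/w1.png',p[:,:,::-1]); print(s['tcp_pos'])
E
```

```text
[ 0.54525199 -0.06621572  0.18205919]
```

View pics/w1.png

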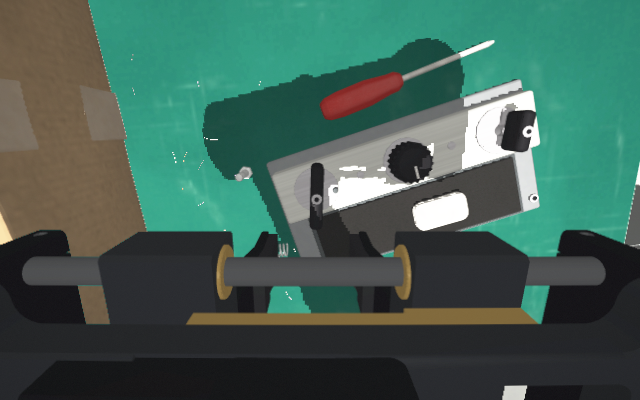

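The wrist view shows the long wing's hub at (317,199), with its ends at (317,166) and (316,228). The short bolt's hub is at (529,131). I'll convert these to world positions.

```bash
cat >> h.py <<'E'
def wpx(f,u,v,z):
    f=np.load(f); c=camera_params('wrist'); T=c['tool_from_camera']
    d=f['R']@T[:3,:3]@ray(c,u,v); o=f['R']@T[:3,3]+f['p']; return o+d*(z-o[2])/d[2]
yaw=lambda a,b: np.degrees(np.arctan2(*(a-b)[1::-1]))
E
python3 - <<'E'
from h import *
w=lambda u,v:wpx('w1.npz',u,v,.076)
print(w(317,199),w(529,131),yaw(w(317,166),w(316,228)),yaw(w(317,199),w(529,131)))
E
python3 -c "
import cv2;p=cv2.imread('pics/w1.png')[140:250,260:380];cv2.imwrite('pics/w1c.png',cv2.resize(p,None,fx=5,fy=5,interpolation=2))"
```

```text
[ 0.54808885 -0.06789716  0.076     ] [ 0.59434251 -0.25255704  0.076     ] -4.991153171324178 104.06213912208065
```

View pics/w1c.png

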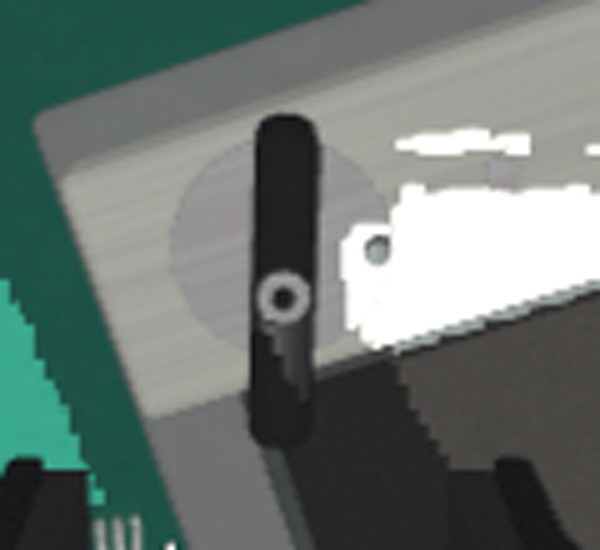

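>>> drive_tool:
  rows:
    - {"tx":0.2,"ty":0.25,"tz":2,"ax":0,"ay":0,"az":0,"claw":4}
    - {"tx":0,"ty":0,"tz":3,"ax":0,"ay":0,"az":0,"claw":4}
    - {"tx":0,"ty":0,"tz":3,"ax":0,"ay":0,"az":0,"claw":4}
    - {"tx":0,"ty":0,"tz":2,"ax":0,"ay":0,"az":0,"claw":4}
    - {"tx":0,"ty":0,"tz":1.5,"ax":0,"ay":0,"az":0,"claw":4}
    - {"tx":0,"ty":0,"tz":1,"ax":0,"ay":0,"az":0,"claw":4}
    - {"tx":0,"ty":0,"tz":0.5,"ax":0,"ay":0,"az":0,"claw":4}
    - {"tx":0,"ty":0,"tz":0,"ax":0,"ay":0,"az":0,"claw":4}
    - {"tx":0,"ty":0,"tz":0,"ax":0,"ay":0,"az":0,"claw":4}

```text
time_s: 3.4
tcp_pos: [0.5485, -0.0688, 0.0538]
ee_rot: [[0.997, -0.074, 0.002], [-0.074, -0.997, 0.0], [0.002, -0.0, -1.0]]
wrist_force: [0.1, 0.4, 0.3]
gripper_width: 0.46
gripper_force: 0.0
```

>>> drive_tool:
  rows:
    - {"tx":0,"ty":0,"tz":0,"ax":0,"ay":0,"az":0,"claw":2}
    - {"tx":0,"ty":0,"tz":0,"ax":0,"ay":0,"az":0,"claw":1.5}
    - {"tx":0,"ty":0,"tz":0,"ax":0,"ay":0,"az":0,"claw":0.5}
    - {"tx":0,"ty":0,"tz":0,"ax":0,"ay":0,"az":0,"claw":0.5}
    - {"tx":0,"ty":0,"tz":0,"ax":0,"ay":0,"az":0,"claw":0.5}
    - {"tx":0,"ty":0,"tz":0,"ax":0,"ay":0,"az":0,"claw":0.5}

```text
time_s: 3.9
tcp_pos: [0.5474, -0.0692, 0.0528]
ee_rot: [[0.997, -0.075, 0.0], [-0.075, -0.997, -0.0], [0.0, 0.0, -1.0]]
wrist_force: [0.7, -1.0, 2.0]
gripper_width: 0.134
gripper_force: 30.0
```

>>> drive_tool:
  rows:
    - {"tx":0,"ty":0,"tz":0,"ax":0,"ay":0,"az":0.06,"claw":0.5}
    - {"tx":0,"ty":0,"tz":0,"ax":0,"ay":0,"az":0.1,"claw":0.5}
    - {"tx":0,"ty":0,"tz":0,"ax":0,"ay":0,"az":0.1,"claw":0.5}
    - {"tx":0,"ty":0,"tz":0,"ax":0,"ay":0,"az":0.1,"claw":0.5}
    - {"tx":0,"ty":0,"tz":0,"ax":0,"ay":0,"az":0.1,"claw":0.5}
    - {"tx":0,"ty":0,"tz":0,"ax":0,"ay":0,"az":0.1,"claw":0.5}
    - {"tx":0,"ty":0,"tz":0,"ax":0,"ay":0,"az":0.1,"claw":0.5}
    - {"tx":0,"ty":0,"tz":0,"ax":0,"ay":0,"az":0.1,"claw":0.5}
    - {"tx":0,"ty":0,"tz":0,"ax":0,"ay":0,"az":0.1,"claw":0.5}
    - {"tx":0,"ty":0,"tz":0,"ax":0,"ay":0,"az":0.1,"claw":0.5}

```text
time_s: 4.73
tcp_pos: [0.548, -0.0683, 0.0529]
ee_rot: [[0.507, -0.862, 0.002], [-0.862, -0.507, 0.001], [0.0, -0.002, -1.0]]
wrist_force: [0.7, 2.2, 1.2]
gripper_width: 0.134
gripper_force: 30.0
```

>>> drive_tool:
  rows:
    - {"tx":0,"ty":0,"tz":0,"ax":0,"ay":0,"az":0.1,"claw":0.5}
    - {"tx":0,"ty":0,"tz":0,"ax":0,"ay":0,"az":0.08,"claw":0.5}
    - {"tx":0,"ty":0,"tz":0,"ax":0,"ay":0,"az":0.06,"claw":0.5}
    - {"tx":0,"ty":0,"tz":0,"ax":0,"ay":0,"az":0.04,"claw":0.5}
    - {"tx":0,"ty":0,"tz":0,"ax":0,"ay":0,"az":0,"claw":0.5}
    - {"tx":0,"ty":0,"tz":0,"ax":0,"ay":0,"az":0,"claw":0.5}

```text
time_s: 5.23
tcp_pos: [0.5483, -0.0682, 0.0528]
ee_rot: [[0.254, -0.967, 0.002], [-0.967, -0.254, 0.001], [-0.0, -0.002, -1.0]]
wrist_force: [0.8, 4.1, 0.1]
gripper_width: 0.139
gripper_force: 30.0
```

```bash
python3 - <<'E'
from h import *
s=sense();print(s['moment'],s['wrist_force'],s['ee_rot'][:2,0], np.degrees(np.arctan2(s['ee_rot'][1,0],s['ee_rot'][0,0])))
E
```

```text
[ 1.2913196  -0.28936307 -0.07431545] [0.80896157 4.09817333 0.10881905] [ 0.25424471 -0.96713988] -75.2711640162639
```

>>> drive_tool:
  rows:
    - {"tx":0,"ty":0,"tz":0,"ax":0,"ay":0,"az":0.04,"claw":0.5}
    - {"tx":0,"ty":0,"tz":0,"ax":0,"ay":0,"az":0.03,"claw":0.5}
    - {"tx":0,"ty":0,"tz":0,"ax":0,"ay":0,"az":0,"claw":0.5}
    - {"tx":0,"ty":0,"tz":0,"ax":0,"ay":0,"az":0,"claw":0.5}

```text
time_s: 5.57
tcp_pos: [0.5483, -0.0685, 0.0528]
ee_rot: [[0.189, -0.982, 0.002], [-0.982, -0.189, 0.0], [0.0, -0.002, -1.0]]
wrist_force: [2.4, 3.7, 0.3]
gripper_width: 0.139
gripper_force: 30.0
```

```bash
python3 - <<'E'
from h import *
s=sense();print(s['moment'],s['wrist_force'], np.degrees(np.arctan2(s['ee_rot'][1,0],s['ee_rot'][0,0])),s['joints'])
E
```

```text
[ 1.41963461 -0.64224827  0.74057455] [2.4388551  3.70374641 0.25590566] -79.12542391607222 [ 9.70087269e+00  2.55272718e+01 -2.19928667e+01  2.03376613e-02
 -4.23614906e+01  1.15870649e+00]
```

>>> drive_tool:
  rows:
    - {"tx":0,"ty":0,"tz":0,"ax":0,"ay":0,"az":-0.04,"claw":0.5}
    - {"tx":0,"ty":0,"tz":0,"ax":0,"ay":0,"az":0,"claw":4}
    - {"tx":0,"ty":0,"tz":0,"ax":0,"ay":0,"az":0,"claw":4}
    - {"tx":0,"ty":0,"tz":0,"ax":0,"ay":0,"az":0,"claw":4}
    - {"tx":0,"ty":0,"tz":0,"ax":0,"ay":0,"az":0,"claw":4}
    - {"tx":0,"ty":0,"tz":-2,"ax":0,"ay":0,"az":0,"claw":4}
    - {"tx":0,"ty":0,"tz":-3,"ax":0,"ay":0,"az":0,"claw":4}
    - {"tx":0,"ty":0,"tz":-3,"ax":0,"ay":0,"az":0,"claw":4}
    - {"tx":0,"ty":0,"tz":-3,"ax":0,"ay":0,"az":0,"claw":4}
    - {"tx":0,"ty":0,"tz":-1,"ax":0,"ay":0,"az":0,"claw":4}

```text
time_s: 6.4
tcp_pos: [0.5493, -0.0695, 0.1773]
ee_rot: [[0.224, -0.975, 0.007], [-0.975, -0.224, -0.0], [0.002, -0.007, -1.0]]
wrist_force: [0.7, -0.1, 0.8]
gripper_width: 0.454
gripper_force: 0.0
```

>>> drive_tool:
  rows:
    - {"tx":2,"ty":-0.1,"tz":0,"ax":0,"ay":0,"az":0,"claw":4}
    - {"tx":3,"ty":-0.2,"tz":0,"ax":0,"ay":0,"az":0,"claw":4}
    - {"tx":3,"ty":-0.2,"tz":0,"ax":0,"ay":0,"az":0,"claw":4}
    - {"tx":3,"ty":-0.2,"tz":0,"ax":0,"ay":0,"az":0,"claw":4}
    - {"tx":3,"ty":-0.2,"tz":0,"ax":0,"ay":0,"az":0,"claw":4}
    - {"tx":3,"ty":-0.1,"tz":0,"ax":0,"ay":0,"az":0,"claw":4}
    - {"tx":1.5,"ty":0,"tz":0,"ax":0,"ay":0,"az":0,"claw":4}
    - {"tx":0,"ty":0,"tz":0,"ax":0,"ay":0,"az":-0.1,"claw":4}
    - {"tx":0,"ty":0,"tz":0,"ax":0,"ay":0,"az":-0.1,"claw":4}
    - {"tx":0,"ty":0,"tz":0,"ax":0,"ay":0,"az":-0.1,"claw":4}

```text
time_s: 7.23
tcp_pos: [0.5977, -0.2475, 0.1716]
ee_rot: [[0.505, -0.863, -0.002], [-0.863, -0.505, 0.001], [-0.002, 0.002, -1.0]]
wrist_force: [0.1, 0.1, -0.1]
gripper_width: 0.46
gripper_force: 0.0
```

>>> drive_tool:
  rows:
    - {"tx":0,"ty":0,"tz":0,"ax":0,"ay":0,"az":-0.1,"claw":4}
    - {"tx":0,"ty":0,"tz":0,"ax":0,"ay":0,"az":-0.1,"claw":4}
    - {"tx":0,"ty":0,"tz":0,"ax":0,"ay":0,"az":-0.1,"claw":4}
    - {"tx":0,"ty":0,"tz":0,"ax":0,"ay":0,"az":-0.1,"claw":4}
    - {"tx":0,"ty":0,"tz":0,"ax":0,"ay":0,"az":-0.1,"claw":4}
    - {"tx":0,"ty":0,"tz":0,"ax":0,"ay":0,"az":-0.1,"claw":4}
    - {"tx":0,"ty":0,"tz":0,"ax":0,"ay":0,"az":-0.1,"claw":4}
    - {"tx":0,"ty":0,"tz":0,"ax":0,"ay":0,"az":-0.1,"claw":4}
    - {"tx":0,"ty":0,"tz":0,"ax":0,"ay":0,"az":-0.04,"claw":4}
    - {"tx":0,"ty":0,"tz":0,"ax":0,"ay":0,"az":0,"claw":4}

```text
time_s: 8.07
tcp_pos: [0.5978, -0.2468, 0.1719]
ee_rot: [[0.979, -0.203, -0.002], [-0.203, -0.979, 0.001], [-0.002, -0.0, -1.0]]
wrist_force: [0.6, -0.1, -0.2]
gripper_width: 0.455
gripper_force: 0.0
```

```bash
python3 - <<'E'
from h import *
s=sense();p,d=capture('wrist'); np.savez('w2.npz',p=s['tcp_pos'],R=s['ee_rot'],d=d); cv2.imwrite('pics/w2.png',p[:,:,::-1]); print(s['tcp_pos'],np.degrees(np.arctan2(s['ee_rot'][1,0],s['ee_rot'][0,0])))
E
```

```text
[ 0.59784464 -0.24677565  0.1719475 ] -11.72534439828743
```

View pics/w2.png

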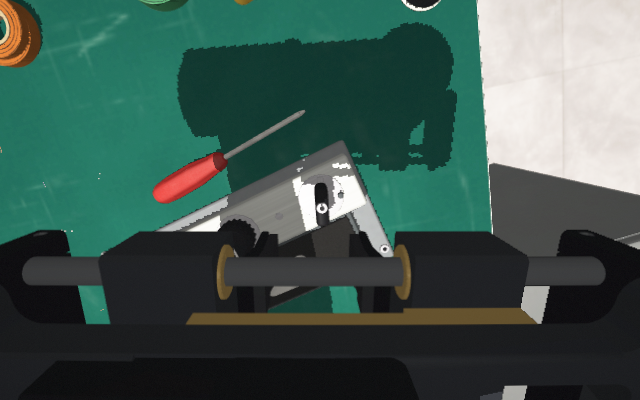

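The short bolt's hub is at about (322,208), and its wing ends are at (321,183) and (322,227).

```bash
python3 - <<'E'
from h import *
w=lambda u,v:wpx('w2.npz',u,v,.076)
h=w(322,208); f=np.load('w2.npz'); print(h,yaw(w(321,183),w(322,227)),'tool delta cm',100*f['R'].T@(h-f['p']))
p=cv2.imread('pics/w2.png')[160:250,270:380];cv2.imwrite('pics/w2c.png',cv2.resize(p,None,fx=6,fy=6,interpolation=2))
E
```

```text
[ 0.59387895 -0.251799    0.076     ] -10.065504931676546 tool delta cm [-0.27013508  0.57454112  9.59509029]
```

View pics/w2c.png

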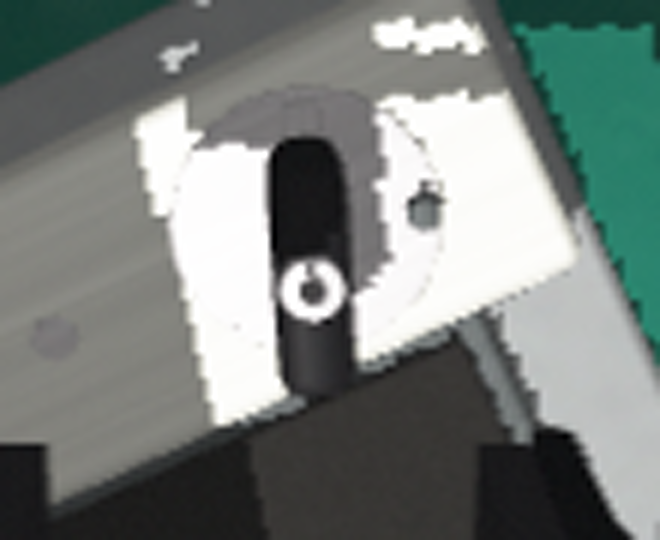

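>>> drive_tool:
  rows:
    - {"tx":-0.25,"ty":0.57,"tz":2,"ax":0,"ay":0,"az":-0.02,"claw":4}
    - {"tx":0,"ty":0,"tz":3,"ax":0,"ay":0,"az":0,"claw":4}
    - {"tx":0,"ty":0,"tz":3,"ax":0,"ay":0,"az":0,"claw":4}
    - {"tx":0,"ty":0,"tz":2,"ax":0,"ay":0,"az":0,"claw":4}
    - {"tx":0,"ty":0,"tz":1,"ax":0,"ay":0,"az":0,"claw":4}
    - {"tx":0,"ty":0,"tz":0.5,"ax":0,"ay":0,"az":0,"claw":4}
    - {"tx":0,"ty":0,"tz":0.4,"ax":0,"ay":0,"az":0,"claw":4}
    - {"tx":0,"ty":0,"tz":0,"ax":0,"ay":0,"az":0,"claw":4}
    - {"tx":0,"ty":0,"tz":0,"ax":0,"ay":0,"az":0,"claw":4}

```text
time_s: 8.87
tcp_pos: [0.5958, -0.2523, 0.0548]
ee_rot: [[0.983, -0.184, 0.002], [-0.184, -0.983, -0.001], [0.002, 0.0, -1.0]]
wrist_force: [-1.0, 0.0, -0.8]
gripper_width: 0.456
gripper_force: 0.0
```

>>> drive_tool:
  rows:
    - {"tx":0,"ty":0,"tz":0,"ax":0,"ay":0,"az":0,"claw":2}
    - {"tx":0,"ty":0,"tz":0,"ax":0,"ay":0,"az":0,"claw":1.5}
    - {"tx":0,"ty":0,"tz":0,"ax":0,"ay":0,"az":0,"claw":0.5}
    - {"tx":0,"ty":0,"tz":0,"ax":0,"ay":0,"az":0,"claw":0.5}
    - {"tx":0,"ty":0,"tz":0,"ax":0,"ay":0,"az":0,"claw":0.5}
    - {"tx":0,"ty":0,"tz":0,"ax":0,"ay":0,"az":0,"claw":0.5}

```text
time_s: 9.37
tcp_pos: [0.5947, -0.2535, 0.0539]
ee_rot: [[0.983, -0.183, -0.001], [-0.183, -0.983, -0.002], [-0.0, 0.002, -1.0]]
wrist_force: [-1.5, -4.7, 1.0]
gripper_width: 0.137
gripper_force: 30.0
```

>>> drive_tool:
  rows:
    - {"tx":0,"ty":0,"tz":0,"ax":0,"ay":0,"az":0.06,"claw":0.5}
    - {"tx":0,"ty":0,"tz":0,"ax":0,"ay":0,"az":0.1,"claw":0.5}
    - {"tx":0,"ty":0,"tz":0,"ax":0,"ay":0,"az":0.1,"claw":0.5}
    - {"tx":0,"ty":0,"tz":0,"ax":0,"ay":0,"az":0.1,"claw":0.5}
    - {"tx":0,"ty":0,"tz":0,"ax":0,"ay":0,"az":0.1,"claw":0.5}
    - {"tx":0,"ty":0,"tz":0,"ax":0,"ay":0,"az":0.1,"claw":0.5}
    - {"tx":0,"ty":0,"tz":0,"ax":0,"ay":0,"az":0.1,"claw":0.5}
    - {"tx":0,"ty":0,"tz":0,"ax":0,"ay":0,"az":0.1,"claw":0.5}
    - {"tx":0,"ty":0,"tz":0,"ax":0,"ay":0,"az":0.1,"claw":0.5}
    - {"tx":0,"ty":0,"tz":0,"ax":0,"ay":0,"az":0.1,"claw":0.5}

```text
time_s: 10.2
tcp_pos: [0.5947, -0.2534, 0.0539]
ee_rot: [[0.409, -0.913, -0.0], [-0.913, -0.409, -0.002], [0.001, 0.001, -1.0]]
wrist_force: [-0.8, -3.8, -0.2]
gripper_width: 0.135
gripper_force: 30.0
```

>>> drive_tool:
  rows:
    - {"tx":0,"ty":0,"tz":0,"ax":0,"ay":0,"az":0.1,"claw":0.5}
    - {"tx":0,"ty":0,"tz":0,"ax":0,"ay":0,"az":0.07,"claw":0.5}
    - {"tx":0,"ty":0,"tz":0,"ax":0,"ay":0,"az":0.04,"claw":0.5}
    - {"tx":0,"ty":0,"tz":0,"ax":0,"ay":0,"az":0.02,"claw":0.5}
    - {"tx":0,"ty":0,"tz":0,"ax":0,"ay":0,"az":0,"claw":0.5}
    - {"tx":0,"ty":0,"tz":0,"ax":0,"ay":0,"az":0,"claw":0.5}

```text
time_s: 10.7
tcp_pos: [0.5947, -0.2534, 0.0539]
ee_rot: [[0.197, -0.98, -0.0], [-0.98, -0.197, -0.002], [0.002, 0.001, -1.0]]
wrist_force: [-1.4, -5.3, 0.9]
gripper_width: 0.135
gripper_force: 30.0
```

```bash
python3 - <<'E'
from h import *
s=sense();print(s['moment'],s['wrist_force'], np.degrees(np.arctan2(s['ee_rot'][1,0],s['ee_rot'][0,0])))
E
```

```text
[-1.58029996  0.38450084  0.50573966] [-1.42528693 -5.2934081   0.93782052] -78.64004679332017
```

The twist moment about z has risen to 0.5 N m, so the short bolt is on its stop. I'll press a little more, release, lift and move clear.

>>> drive_tool:
  rows:
    - {"tx":0,"ty":0,"tz":0,"ax":0,"ay":0,"az":0.02,"claw":0.5}
    - {"tx":0,"ty":0,"tz":0,"ax":0,"ay":0,"az":0,"claw":0.5}
    - {"tx":0,"ty":0,"tz":0,"ax":0,"ay":0,"az":-0.04,"claw":0.5}
    - {"tx":0,"ty":0,"tz":0,"ax":0,"ay":0,"az":0,"claw":4}
    - {"tx":0,"ty":0,"tz":0,"ax":0,"ay":0,"az":0,"claw":4}
    - {"tx":0,"ty":0,"tz":0,"ax":0,"ay":0,"az":0,"claw":4}
    - {"tx":0,"ty":0,"tz":0,"ax":0,"ay":0,"az":0,"claw":4}
    - {"tx":0,"ty":0,"tz":-2,"ax":0,"ay":0,"az":0,"claw":4}
    - {"tx":0,"ty":0,"tz":-3,"ax":0,"ay":0,"az":0,"claw":4}
    - {"tx":0,"ty":0,"tz":-3,"ax":0,"ay":0,"az":0,"claw":4}

```text
time_s: 11.53
tcp_pos: [0.5943, -0.2515, 0.1333]
ee_rot: [[0.214, -0.977, -0.003], [-0.977, -0.214, 0.001], [-0.001, 0.003, -1.0]]
wrist_force: [0.8, 0.1, 0.8]
gripper_width: 0.449
gripper_force: 0.0
```

>>> drive_tool:
  rows:
    - {"tx":0,"ty":0,"tz":-3,"ax":0,"ay":0,"az":0,"claw":4}
    - {"tx":0,"ty":0,"tz":-3,"ax":0,"ay":0,"az":0,"claw":4}
    - {"tx":2,"ty":2,"tz":-3,"ax":0,"ay":0,"az":0,"claw":4}
    - {"tx":2,"ty":2,"tz":0,"ax":0,"ay":0,"az":0,"claw":4}
    - {"tx":2,"ty":2,"tz":0,"ax":0,"ay":0,"az":0,"claw":4}
    - {"tx":2,"ty":2,"tz":0,"ax":0,"ay":0,"az":0,"claw":4}
    - {"tx":2,"ty":2,"tz":0,"ax":0,"ay":0,"az":0,"claw":4}
    - {"tx":2,"ty":2,"tz":0,"ax":0,"ay":0,"az":0,"claw":4}
    - {"tx":0,"ty":0,"tz":0,"ax":0,"ay":0,"az":0,"claw":4}
    - {"tx":0,"ty":0,"tz":0,"ax":0,"ay":0,"az":0,"claw":4}

```text
time_s: 12.37
tcp_pos: [0.5027, -0.3958, 0.2234]
ee_rot: [[0.212, -0.977, 0.0], [-0.977, -0.212, 0.0], [-0.0, -0.0, -1.0]]
wrist_force: [0.7, 0.3, 0.7]
gripper_width: 0.461
gripper_force: 0.0
```

```bash
python3 - <<'E'
from h import *
p,d=capture('top'); p=p[165:280,250:420,::-1]
cv2.imwrite('pics/end.png',cv2.resize(p,None,fx=4.5,fy=4.5,interpolation=cv2.INTER_CUBIC))
E
```

```text
(no output)
```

View pics/end.png

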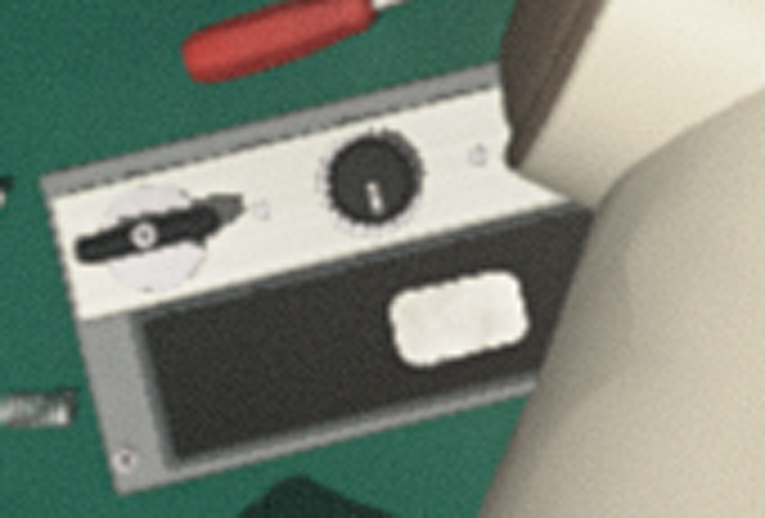

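The long wing lies in line with the bar, hub at (145,235), and the knob's line at (375,197) is unchanged. The arm hides the short bolt, so I'll check it with the scene camera.

```bash
python3 - <<'E'
from h import *
p,d=capture('scene'); c=camera_params('scene')
x=c['R']@[.594,-.252,.07]+c['t']; u=(c['intrinsics']@(x/x[2]))[:2].astype(int); print(u)
a,b=max(u[0]-90,0),max(u[1]-65,0)
cv2.imwrite('pics/sc.png',cv2.resize(p[b:b+130,a:a+180,::-1],None,fx=4,fy=4,interpolation=2))
E
```

```text
[354 220]
```

View pics/sc.png

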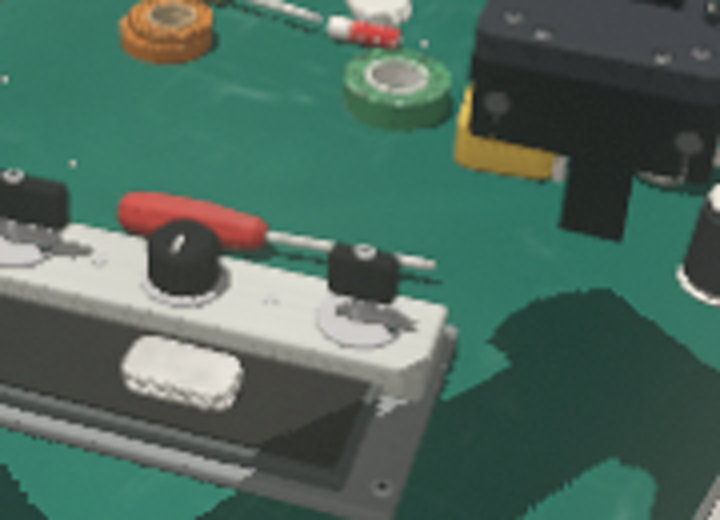

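The short wing at (363,270) lies in line with the bar, and the gripper is clear of everything.

```bash
python3 -c "
from h import *
print(finish_job())"
```

```text
the job is handed in; nothing more can be done
None
```

I turned the long-winged bolt and then the short-winged one home to their stops, left the levelling knob as it was set, let go of everything and handed the job in at about 12.5 s; `finish_job()` returned no verdict.

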